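# Flip the card tin's lid open

## Robot

A 6-joint arm with a two-finger parallel gripper is mounted at the origin on a cart in front of the work surface, level with it; the furniture and walls round the work are solid. World frame = base frame: x ahead of the robot, y to its left, z up, the work surface at z = 0. Lengths are in mm, angles in rad, forces in N, time in s.
With the tool pointing down it reaches from about 400 to 925 mm from the base axis. Payload 12.5 kg.
Tool frame: the origin (TCP) lies at the centre of the arm's flange, where the gripper is bolted on; the fingertips stand 190 mm ahead of it and the grasp point (between the pads) lies 171 mm ahead of it; z points along the fingers, y is the line along which they close (so a half turn about z gives the same grasp; the last joint's range is limited). The gripper opens to 95 mm and grips with 3 to 60 N. Pads are 20 mm wide; open, the fingers measure 119 mm over their backs; the gripper's body (75 mm by 180 mm) begins 59 mm behind the grasp point.
Start: joints at [1.028, 0.491, 1.559, -0, 1.092, -0.106], TCP at [264.379, 566.329, 404.761] pointing down, gripper open.
Joint ranges: [-3.1, 3.1], [-0.84, 2.19], [0.05, 2.79], [-1.13, 4.28], [0.06, 2.93], [-2.69, 2.69]. Speed limits (rad/s): [2.22, 2.22, 2.79, 3.14, 3.14, 3.14].

## Interface

Orientations are given as [roll, pitch, yaw] about the fixed x, y, z axes, in that order (R = Rz(yaw) Ry(pitch) Rx(roll)).
In Python, from cell import env, read_camera, search_frame, cut_out gives the robot as it stands. The module is installed in compiled form; this text tells all that it offers.
- The arm moves only by the tool move_arm, never from a script. Its argument "commands" is a list of rows, each a list of 3 entries, a list of its own where there are three numbers: the shift along the world's x, y, z normalised to -1 to 1, where 1 is 0.03 m, then the turn about the world's z normalised to -1 to 1, where 1 is 0.08 rad, then the opening, from -1 (shut) to 1 (fully open), so that 0 is half open. A call has 1 to 20 rows; each row shifts and turns the commanded pose from where the row before left it; what a row does not reach is not made up. A row lasts 1/12 s, in which the tool goes at most 41.7 mm and 7.16 degrees, less where a joint would pass 70% of its speed; a pose out of reach is approached as far as the arm can. A call with a number of a shift or a turn outside -1 to 1 is refused whole. A call with a gripper value outside its range is refused whole. The fingers move at their own pace and stop on an object; the grip force is fixed at half the most. Time passes only in rows, so rows that do not move let the fingers close. It gives the time, the measured TCP pose, the force, the opening and the grip force at its end, in the units of the state.
- env.state(): the state, without advancing time (a new reading comes with each control period).
- read_camera(name): name is "scene" or "top" or "wrist"; returns a dict with "image" (384x512x3 uint8, red, green, blue), "fx", "fy", "cx", "cy" (pixels), "rvec" (rotation vector, rad) and "tvec" (3), from world to camera coordinates, as OpenCV has them. Camera axes: x right, y down, z forward; pixel columns grow to the right and rows downward; lengths in mm; the calibration is good to about 2 mm. A picture is of the moment at which its call begins. There is no depth.
- env.job_done(): hands the job in; it is judged then, once.
Trained networks look in a picture, given as the dict that the camera call returned (one of the last four; its "shot" number tells which), for a name from the list of things; names that differ only in an ending like _2 or _b are one class to them, and where a whole thing is asked for, a point or a joint stands for the part that bears it (a point fixed in the world has none). Each returns a list of dicts, best first, with "confidence" (0 to 1); they miss things now and then, are a little off and sometimes report something else, mostly with a low value. They report only what shows in the picture. A call takes as long as a camera call.
- search_frame(thing, picture): "at" ([column, row] in pixels, amid what is visible of it).
- cut_out(thing, picture): "region" (384x512 bool, what is visible of it) and "at" ([column, row] in pixels, amid what is visible of it).
The state is a dict: "t": time; "joints": joint angles; "qvel": joint speeds; "tau": joint torques, N m; "eef_pos": TCP position; "tcp_rot": TCP orientation; "ft_force": force on the tool from outside, world axes, zero at the start; "moment": the same for the moment, N m; "opening": opening from 0.0 (shut) to 1.0 (fully open); "grip_force": force on a finger pad.
Only numpy, scipy, OpenCV 4.12 (cv2) and the standard library are available. Lean on these libraries where they do the work, as an engineer would, in place of code of your own. Each camera call takes 0.05 s, during which the arm holds its last target. There are 200 camera calls.

## Task

The food can is in the way of the green recipe-card tin: push it along the worktop to either side, until no part of it stands in front of the tin, without lifting it or tipping it over. Then catch the small tab at the front of the tin's lid with a fingertip and flip the lid up and over, past upright, until it leans all the way back on its stop and stays open by itself. Leave the tin standing where it is, and do not knock the other things on the worktop.

Things in the scene. Friction and masses are not known exactly. Their poses are not given: they have to be found in the camera images.
- card_tin: sage-green steel recipe-card tin, 78 (x) by 123 (y) by 81 mm high, about 0.9 kg with its cards, standing loose on the worktop. Origin at the middle of its underside; its own -x points out of the front, the side with the lid's tab (toward the robot, turned up to about 17 degrees); +y is along its width; z up. The front wall stands at x = -31 mm; the hinge is along the back top edge
- card_tin_lid (a joint): lid of the card tin: 0 = shut, grows as it opens up and backward, 1.57 = upright, 1.92 (110 degrees) = leaning back on its stop. The lid weighs 0.05 kg and its hinge runs freely: let go below about 1.5 it falls shut, let go beyond about 1.7 it falls back on its stop and stays
- lid_tab (a point): middle of the thumb tab at the front of the lid, moving with the lid. The tab sticks 6 mm out of the lid's front lip, is 18 mm wide and 2 mm thick; with the lid shut it is 67 mm above the worktop. The lip is a skirt 15 mm deep, down to 64 mm above the worktop, 2 mm proud of the front wall; the tab can be caught from below. Axes as the lid's: shut, the same as the tin's
- lid_hinge (a point): middle of the hinge line at the tin's back top edge, 78 mm above the worktop, 37 mm behind the tin's origin; the line runs along the tin's y. The tab is 73 mm in front of it and 11 mm below it while the lid is shut
- can_center (a point): centre (half-way up) of the teal-labelled food can, a plain upright cylinder 75 mm in diameter and 58 mm high, about 0.26 kg, standing loose on the worktop close in front of the tin. There is free worktop on both sides of it; to the left it ends at the sink, at y = 0.26 m; the red dish rack stands behind the tin, from x = 0.61 m
- canister: bystander: white canister with a wooden lid, 70 mm wide, 85 mm high, loose; origin at the middle of its underside
- mug: bystander: brushed-steel beaker, 74 mm wide, 96 mm high, loose; origin at the middle of its underside
- glass: bystander: tall clear glass, 66 mm wide, 139 mm high, loose; origin at the middle of its underside
- shaker: bystander: glass salt shaker with a grey cap, 44 mm wide, 90 mm high, loose; origin at the middle of its underside
- spoon: bystander: teaspoon lying on the worktop, 130 mm long, loose; origin at the middle of its underside

How it is judged:
By the outcome, as a careful person would: the job done as asked, in the order asked, and still so for the second after the job is handed in, with the robot touching nothing.
It also fails if it takes over 51 s, if anything falls off the work surface, if the arm or the gripper's body presses on something with over 40 N, if the wrist force passes 120 N, or if a joint passes its speed limit or range.

## Working session

There is one attempt and no reset: what is moved stays moved. The work goes in short steps, Python scripts to look and compute and a tool call to move; the robot and the scene stay as the last step left them, time stands still between calls to the robot, and variables do not carry over. Pictures are saved under pics/ and viewed, at most 10 in all, crops included, and the job is handed in when it is done.

Besides the shell and the picture viewer there is one more tool, called as name(argument=value, ...) on one line, values as JSON. move_arm: Moves the arm, as the interface text tells. Its arguments: {"type":"object","properties":{"commands":{"type":"array","items":{"type":"array"}}},"required":["commands"]}

```bash
mkdir -p pics; cat > h.py <<'E'
import numpy as np, cv2
from cell import env, read_camera, search_frame, cut_out
def ray(p,uv):
    R=cv2.Rodrigues(np.array(p["rvec"],float))[0]; t=np.array(p["tvec"],float).ravel()
    d=R.T@np.array([(uv[0]-p["cx"])/p["fx"],(uv[1]-p["cy"])/p["fy"],1.]); return -R.T@t,d
def atz(p,uv,z):
    o,d=ray(p,uv); return o+d*(z-o[2])/d[2]
def proj(p,X):
    K=np.array([[p["fx"],0,p["cx"]],[0,p["fy"],p["cy"]],[0,0,1.]])
    return cv2.projectPoints(np.array(X,float).reshape(-1,1,3),np.array(p["rvec"],float),np.array(p["tvec"],float),K,None)[0].reshape(-1,2)
def save(p,n): cv2.imwrite("pics/"+n,p["image"][:,:,::-1])
E
python3 - <<'E'
from h import *
print(env.state())
P={}
for n in ("scene","top"):
    p=read_camera(n); P[n]=p; save(p,n+"0.png")
    print(n,"cam",ray(p,(256,192))[0].round())
    for th,z in (("card_tin",78),("lid_tab",67),("lid_hinge",78),("can_center",29),("canister",40),("mug",48),("glass",70),("shaker",45),("spoon",3)):
        r=search_frame(th,p)[:2]
        print(th,[(np.round(a["at"]).tolist(),round(a["confidence"],2),atz(p,a["at"],z).round().tolist()) for a in r])
a=np.hstack([P["scene"]["image"],P["top"]["image"]])[:,:,::-1]
E
```

```text
{'t': 0.0, 'joints': array([ 1.02837671e+00,  4.91522472e-01,  1.55944949e+00, -1.00563539e-05,
        1.09167820e+00, -1.05622875e-01]), 'qvel': array([-9.69187676e-04, -2.49688579e-03,  1.13390126e-03, -1.52002153e-03,
        1.26056958e-04,  2.13506680e-05]), 'tau': array([ 7.77386704e-04, -6.12656236e+01, -2.58178031e+01,  6.93257712e-02,
        4.82405524e-02, -9.72730368e-05]), 'eef_pos': array([264.37225526, 566.28931884, 404.18466637]), 'tcp_rot': array([-3.14054010e+00, -1.02620023e-04,  2.70480050e+00]), 'ft_force': array([ 0.47926869,  0.78102236, -0.45111953]), 'moment': array([-0.00342799,  0.02932456,  0.03348034]), 'grip_force': 0.0, 'opening': 1.0020987338265301}
scene cam [488. 387. 958.]
card_tin [([242.0, 205.0], 0.73, [549.0, 3.0, 78.0])]
lid_tab [([240.0, 202.0], 0.72, [557.0, -8.0, 67.0])]
lid_hinge [([243.0, 204.0], 0.63, [548.0, 2.0, 78.0])]
can_center [([277.0, 203.0], 0.7, [460.0, -30.0, 29.0])]
canister [([240.0, 283.0], 0.78, [542.0, 191.0, 40.0]), ([276.0, 205.0], 0.62, [462.0, -17.0, 40.0])]
mug [([199.0, 138.0], 0.61, [692.0, -208.0, 48.0])]
glass [([241.0, 128.0], 0.98, [571.0, -237.0, 70.0])]
shaker [([277.0, 121.0], 0.65, [470.0, -286.0, 45.0])]
spoon [([320.0, 291.0], 0.68, [344.0, 192.0, 3.0])]
top cam [ 368.  -47. 1201.]
card_tin [([240.0, 190.0], 0.63, [537.0, -12.0, 78.0])]
lid_tab [([238.0, 185.0], 0.88, [552.0, -4.0, 67.0])]
lid_hinge [([241.0, 191.0], 0.72, [534.0, -15.0, 78.0])]
can_center [([247.0, 218.0], 0.96, [463.0, -27.0, 29.0])]
canister [([168.0, 190.0], 0.61, [546.0, 193.0, 40.0])]
mug [([299.0, 140.0], 0.83, [679.0, -179.0, 48.0])]
glass [([321.0, 177.0], 0.86, [570.0, -232.0, 70.0])]
shaker [([341.0, 216.0], 0.73, [463.0, -286.0, 45.0]), ([248.0, 220.0], 0.62, [457.0, -29.0, 45.0])]
spoon [([169.0, 274.0], 0.64, [313.0, 194.0, 3.0])]
```

```bash
python3 - <<'E'
from h import *
for n,(x0,x1,y0,y1) in (("scene",(170,370,80,310)),("top",(130,380,110,300))):
    im=cv2.imread(f"pics/{n}0.png")[y0:y1,x0:x1]; cv2.imwrite(f"pics/{n}0c.png",cv2.resize(im,None,fx=2.6,fy=2.6,interpolation=cv2.INTER_CUBIC))
p=read_camera("top")
for th,z in (("card_tin",81),("lid_tab",81),("can_center",58)):
    m=cut_out(th,p)
    if m:
        r=m[0]["region"].astype(np.uint8); ys,xs=np.nonzero(r)
        c,s,a=cv2.minAreaRect(np.c_[xs,ys].astype(np.float32)); b=cv2.boxPoints((c,s,a))
        print(th,m[0]["confidence"],r.sum(),[atz(p,q,z).round()[:2].tolist() for q in b], atz(p,c,z).round())
E
```

```text
card_tin 0.61 1301 [[577.0, 58.0], [598.0, -67.0], [515.0, -80.0], [495.0, 43.0]] [546. -12.  81.]
lid_tab 0.96 1194 [[582.0, 53.0], [589.0, -71.0], [511.0, -75.0], [504.0, 48.0]] [546. -11.  81.]
can_center 0.88 590 [[495.0, 7.0], [494.0, -62.0], [418.0, -60.0], [419.0, 7.0]] [456. -27.  58.]
```

View pics/scene0c.png

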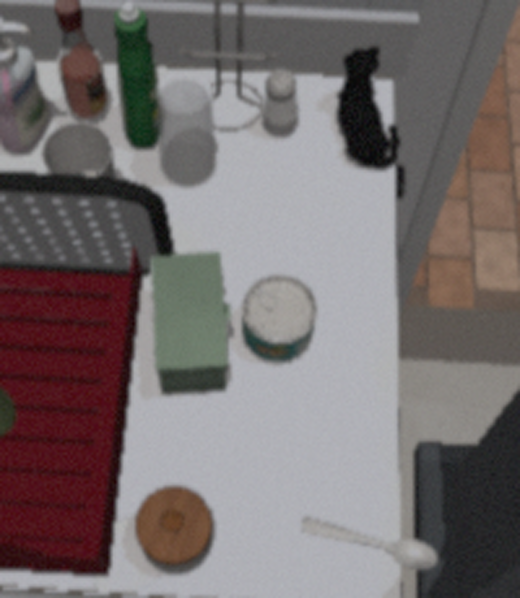

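View pics/top0c.png

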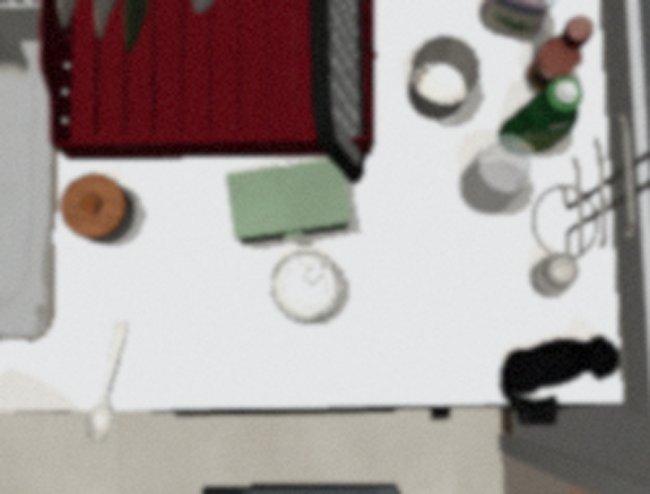

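Scene crop: the green tin is at full-image pixel ~(243,203), turned a few degrees, with the can at ~(277,203) in front of it. The right side is free up to the glass and shaker. Top crop: the tab shows at ~(245,201) in front of the tin's middle. Next I fit the tin pose.

```bash
cat >> h.py <<'E'
from scipy.optimize import minimize
def hullmask(p,X,s=4):
    m=np.zeros((384*s,512*s),np.uint8); h=cv2.convexHull((proj(p,X)*s+(s-1)/2).round().astype(np.int32)); cv2.fillConvexPoly(m,h,1)
    return cv2.resize(m.astype(np.float32),(512,384),interpolation=cv2.INTER_AREA)
def tinpts(q):
    c,s=np.cos(q[2]),np.sin(q[2])
    L=np.array([(x,y,z) for x in (-33,-31,39) for y in (-61.5,61.5) for z in (0,64,81) if not(x==-33 and z==0)],float)
    return np.c_[q[0]+c*L[:,0]-s*L[:,1],q[1]+s*L[:,0]+c*L[:,1],L[:,2]]
def canpts(q):
    a=np.linspace(0,2*np.pi,40); return np.array([(q[0]+37.5*np.cos(t),q[1]+37.5*np.sin(t),z) for t in a for z in (0,58)])
def fit(pm,pts,q0,d):
    f=lambda v:sum(np.abs(hullmask(p,pts(q0+v*d))-m).sum() for p,m in pm)
    r=minimize(f,np.zeros(len(q0)),method="Nelder-Mead",options=dict(initial_simplex=np.vstack([np.zeros(len(q0)),np.eye(len(q0))])*1.0,xatol=.02,fatol=.5))
    return q0+r.x*d,r.fun
E
python3 - <<'E'
from h import *
pm=[];pc=[]
for n in ("scene","top"):
    p=read_camera(n)
    for th,l in (("card_tin",pm),("can_center",pc)):
        r=cut_out(th,p); print(n,th,r[0]["confidence"] if r else None)
        if r: l.append((p,r[0]["region"].astype(np.float32)))
for pts,l,q0,d in ((tinpts,pm,np.array([546,-12,.14]),np.array([12,12,.15])),(canpts,pc,np.array([460.,-28]),np.array([10,10.]))):
    for s in ([l]+[[x] for x in l]): 
        q,f=fit(s,pts,q0,d); print(q.round(3),f, [m.sum() for _,m in s])
E
```

```text
scene card_tin 0.72
scene can_center 0.8
top card_tin 0.63
top can_center 0.79
[ 5.46061e+02 -1.23510e+01  1.26000e-01] 220.875 [np.float32(1489.0), np.float32(1333.0)]
[ 5.47485e+02 -1.32400e+01  1.27000e-01] 107.5625 [np.float32(1489.0)]
[ 5.44603e+02 -1.04060e+01  1.06000e-01] 73.6875 [np.float32(1333.0)]
[460.631 -28.75 ] 110.6875 [np.float32(782.0), np.float32(590.0)]
[461.751 -28.996] 43.1875 [np.float32(782.0)]
[458.493 -27.903] 40.25 [np.float32(590.0)]
```

move_arm(commands=[[[0.327,-0.86,0],0.351,-1],[[0.327,-0.86,0],0.351,-1],[[0.327,-0.86,0],0.351,-1],[[0.327,-0.86,0],0.351,-1],[[0.327,-0.86,0],0.351,-1],[[0.327,-0.86,0],0.351,-1],[[0.327,-0.86,0],0.351,-1],[[0.327,-0.86,0],0.351,-1],[[0.327,-0.86,0],0.351,-1],[[0.327,-0.86,0],0.351,-1],[[0.327,-0.86,0],0.351,-1],[[0.327,-0.86,0],0.351,-1],[[0.327,-0.86,0],0.351,-1],[[0.327,-0.86,0],0.351,-1],[[0.327,-0.86,0],0.351,-1],[[0.327,-0.86,0],0.351,-1],[[0.327,-0.86,0],0.351,-1],[[0.327,-0.86,0],0.351,-1],[[0.327,-0.86,0],0.351,-1],[[0.327,-0.86,0],0.351,-1]])

```text
t: 3.17
eef_pos: [460.8, 49.0, 404.9]
tcp_rot: [3.142, 0.0, -3.015]
ft_force: [0.5, -0.5, 0.1]
opening: 0.005
grip_force: 0.0
```

move_arm(commands=[[[0,0,-0.8],0,-1],[[0,0,-0.8],0,-1],[[0,0,-0.8],0,-1],[[0,0,-0.8],0,-1],[[0,0,-0.8],0,-1],[[0,0,-0.8],0,-1],[[0,0,-0.8],0,-1],[[0,0,-0.8],0,-1],[[0,0,0],0,-1],[[0,0,0],0,-1]])

```text
t: 4.0
eef_pos: [460.6, 50.3, 212.4]
tcp_rot: [3.141, -0.002, -3.017]
ft_force: [0.1, 0.4, 0.1]
opening: 0.006
grip_force: 0.0
```

```bash
python3 - <<'E'
from h import *
p=read_camera("wrist"); save(p,"w1.png"); o,d=ray(p,(p["cx"],p["cy"])); print(o.round(),d.round(2),p["fx"],env.state()["eef_pos"].round(1))
t=read_camera("scene"); cv2.imwrite("pics/s1.png",cv2.resize(t["image"][100:300,150:400,::-1],None,fx=2.5,fy=2.5))
E
```

```text
[386.  41. 192.] [ 0.27  0.03 -0.96] 325.8732566869073 [460.8  50.3 213.3]
```

View pics/w1.png

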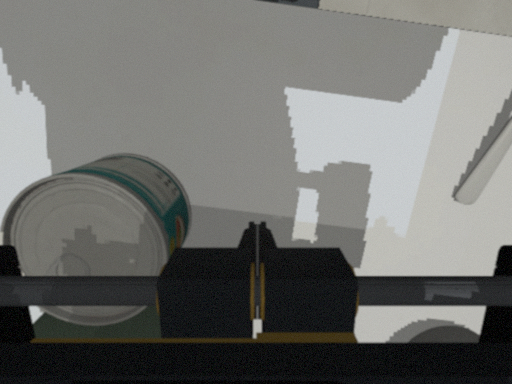

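View pics/s1.png

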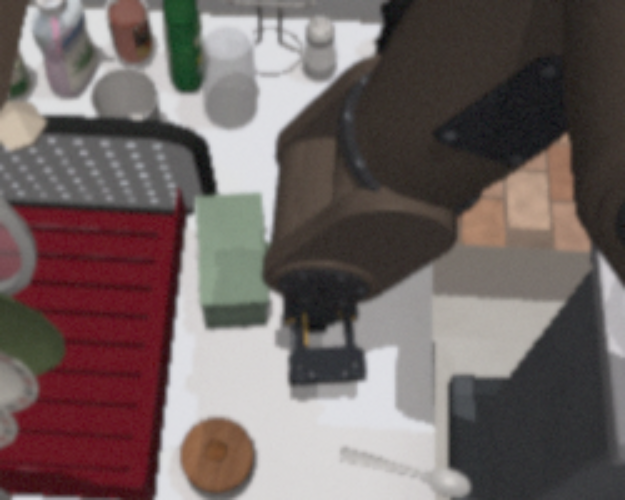

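Wrist view: the can is on the left at ~(95,235), clear of the closed fingers at ~(257,270). Wrist-image left is world -y. The scene view confirms the fingers are left of the can, in front of the tin. I push the can right along the tin's face.

move_arm(commands=[[[0.05,-0.4,0],0,-1],[[0.04,-0.3,0],0,-1],[[0.02,-0.2,0],0,-1],[[0.03,-0.25,0],0,-1],[[0.04,-0.3,0],0,-1],[[0.04,-0.35,0],0,-1],[[0.04,-0.35,0],0,-1],[[0.04,-0.35,0],0,-1],[[0.04,-0.35,0],0,-1],[[0.04,-0.35,0],0,-1],[[0.04,-0.35,0],0,-1],[[0.04,-0.35,0],0,-1],[[0.04,-0.3,0],0,-1],[[0.03,-0.2,0],0,-1],[[0.01,-0.1,0],0,-1],[[0,0,0],0,-1],[[0,0,0],0,-1]])

```text
t: 5.52
eef_pos: [476.8, -84.7, 212.7]
tcp_rot: [3.142, -0.0, -3.017]
ft_force: [0.6, -0.1, 0.4]
opening: 0.006
grip_force: 0.0
```

```bash
python3 - <<'E'
from h import *
for n in ("wrist","top","scene"):
    p=read_camera(n); r=cut_out("can_center",p)
    print(n,[(x["confidence"],np.round(x["at"]),atz(p,x["at"],45).round()) for x in r[:2]])
    if r: print(fit([(p,r[0]["region"].astype(np.float32))],canpts,np.array([470,-130.]),np.array([10,10.])),r[0]["region"].sum())
E
```

```text
wrist [(0.91, array([146., 218.]), array([ 462., -140.,   45.]))]
(array([ 473.26491822, -134.13754961]), np.float64(6885.9375)) 16373
top []
scene []
```

move_arm(commands=[[[0,0.35,0],0,-1],[[0,0.1,0.6],0,-1],[[0,0.1,0.9],0,-1],[[0.2,0.4,0.9],0,-1],[[0.3,0.45,0.9],0,-1],[[0.3,0.45,0.8],0,-1],[[0.27,0.42,0],0,-1],[[0,0,0],0,-1],[[0,0,0],0,-1]])

```text
t: 6.57
eef_pos: [508.6, -15.6, 335.6]
tcp_rot: [3.142, -0.0, -3.015]
ft_force: [-1.2, -0.3, 0.1]
opening: 0.005
grip_force: 0.0
```

```bash
python3 - <<'E'
from h import *
s=env.state(); print(s["eef_pos"].round(1),s["tcp_rot"].round(3))
p=read_camera("wrist"); save(p,"w2.png")
for th,z in (("lid_tab",67),("lid_hinge",78)):
    r=search_frame(th,p); print(th,[(x["confidence"],np.round(x["at"],1),atz(p,x["at"],z).round(1)) for x in r[:2]])
print(proj(p,[(510.3,-16.8,67)]), proj(p,tinpts([546,-12.3,.125])).round().tolist())
E
```

```text
[508.6 -15.6 335.6] [ 3.142 -0.    -3.015]
lid_tab [(0.78, array([251.5, 222.3]), array([528.3, -17.6,  67. ])), (0.31, array([460.1, 245.9]), array([526.8, 156.3,  67. ]))]
lid_hinge [(0.74, array([256.1, 220.3]), array([522. , -14.6,  78. ])), (0.27, array([250.2, 220.1]), array([522.4, -19.2,  78. ]))]
[[255.31151984 201.44951142]] [[179.0, 204.0], [174.0, 210.0], [331.0, 204.0], [336.0, 211.0], [194.0, 186.0], [179.0, 206.0], [174.0, 213.0], [317.0, 186.0], [331.0, 206.0], [336.0, 213.0], [197.0, 250.0], [184.0, 283.0], [180.0, 294.0], [314.0, 251.0], [326.0, 283.0], [330.0, 294.0]]
```

View pics/w2.png

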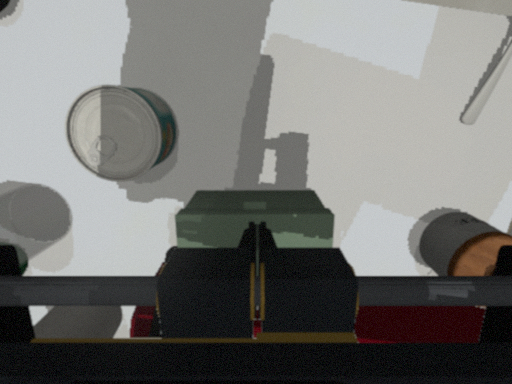

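```bash
python3 - <<'E'
from h import *
im=cv2.imread("pics/w2.png")[175:255,165:345].astype(float); im=np.clip(im*2.2,0,255).astype(np.uint8)
cv2.imwrite("pics/w2c.png",cv2.resize(im,None,fx=4.4,fy=4.4,interpolation=cv2.INTER_CUBIC))
E
```

```text
(no output)
```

View pics/w2c.png

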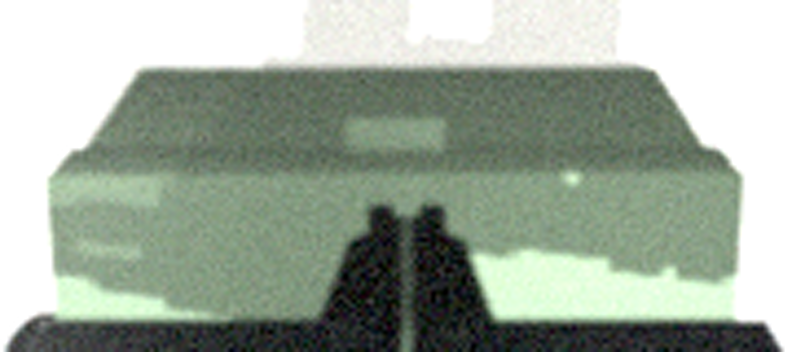

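The crop shows the tab as a lighter rectangle at full-image columns 243–266, rows 201.5–209, with the lip's top edge level at row ~215. So the gripper is parallel to the tin.

```bash
python3 - <<'E'
from h import *
p=read_camera("wrist")
f=lambda a,b,z:atz(p,(165+a/4.4-.4,175+b/4.4-.4),z).round(1)
print("tab outer",f(344,118,68),f(445,118,68),"mid",f(394.5,118,68))
print("lip top corners",f(52,177,81),f(741,177,81),f(396.5,177,81))
print("base front",f(142,68,0),f(652,68,0),f(397,68,0))
q=[546,-12.3,.125]; c,s=np.cos(.125),np.sin(.125)
print("model tab outer mid",[q[0]-39*c,q[1]-39*s],"lip mid",[q[0]-33*c,q[1]-33*s],"base mid",[q[0]-31*c,q[1]-31*s])
# fingertip pixels
e=env.state()["eef_pos"]; print("tips", proj(p,[e+[0,0,-190]]), "seen", (165+405/4.4-.4,175+207/4.4-.4))
r=cut_out("can_center",p)[0]["region"].astype(np.float32); print(fit([(p,r)],canpts,np.array([473,-134.]),np.array([10,10.])),r.sum())
E
```

```text
tab outer [510.5 -27.8  68. ] [508.2  -9.8  68. ] mid [509.4 -18.8  68. ]
lip top corners [523.3 -76.5  81. ] [508.4  41.4  81. ] [515.9 -17.5  81. ]
base front [525.7 -75.2   0. ] [511.1  39.8   0. ] [518.4 -17.7   0. ]
model tab outer mid [np.float64(507.30429097805614), np.float64(-17.16231460202388)] lip mid [np.float64(513.2574769814321), np.float64(-16.414266201712515)] base mid [np.float64(515.2418723158908), np.float64(-16.16491673494206)]
tips [[256.64307224 240.89280672]] seen (256.6454545454545, 221.64545454545453)
(array([ 473.57312462, -134.35336547]), np.float64(125.4375)) 8596.0
```

move_arm(commands=[[[-0.15,-0.075,-0.3],0,-0.3],[[-0.15,-0.075,-0.6],0,-0.3],[[0,0,-0.6],0,-0.3],[[0,0,-0.3],0,-0.3],[[0,0,0],0,-0.3],[[0,0,0],0,-0.3]])

```text
t: 7.32
eef_pos: [500.1, -21.3, 281.6]
tcp_rot: [3.141, -0.001, -3.017]
ft_force: [0.5, -0.1, 0.3]
opening: 0.336
grip_force: 0.0
```

```bash
python3 - <<'E'
from h import *
s=env.state(); e=s["eef_pos"]; print(e.round(1),s["tcp_rot"].round(3),s["opening"])
p=read_camera("wrist"); save(p,"w3.png")
im=cv2.imread("pics/w3.png")[150:300,165:345].astype(float); im=np.clip(im*2.2,0,255).astype(np.uint8)
cv2.imwrite("pics/w3c.png",cv2.resize(im,None,fx=4,fy=4,interpolation=cv2.INTER_CUBIC))
c,sn=np.cos(.126),np.sin(.126); h=s["opening"]*95/2
P=lambda u,v,z:e+[c*u-sn*v,sn*u+c*v,z]
for z in (-190,-171,-150):
  for v in (-h-12,-h,h,h+12): print(z,round(v),((proj(p,[P(-10,v,z),P(10,v,z)])-[165,150])*4).round().tolist())
print("tab",((proj(p,[(509.4,-18.8,68),(512.4,-18.4,67)])-[165,150])*4).round())
E
```

```text
[500.1 -21.3 281.6] [ 3.141e+00 -1.000e-03 -3.017e+00] 0.3361182618294299
-190 -28 [[166.0, 295.0], [172.0, 427.0]]
-190 -16 [[253.0, 295.0], [256.0, 427.0]]
-190 16 [[483.0, 295.0], [479.0, 427.0]]
-190 28 [[569.0, 295.0], [563.0, 427.0]]
-171 -28 [[143.0, 351.0], [151.0, 494.0]]
-171 -16 [[240.0, 351.0], [244.0, 494.0]]
-171 16 [[496.0, 351.0], [492.0, 494.0]]
-171 28 [[592.0, 351.0], [585.0, 494.0]]
-150 -28 [[111.0, 428.0], [121.0, 589.0]]
-150 -16 [[221.0, 428.0], [227.0, 589.0]]
-150 16 [[514.0, 428.0], [508.0, 589.0]]
-150 28 [[624.0, 428.0], [614.0, 589.0]]
tab [[376. 357.]
 [376. 371.]]
```

View pics/w3c.png

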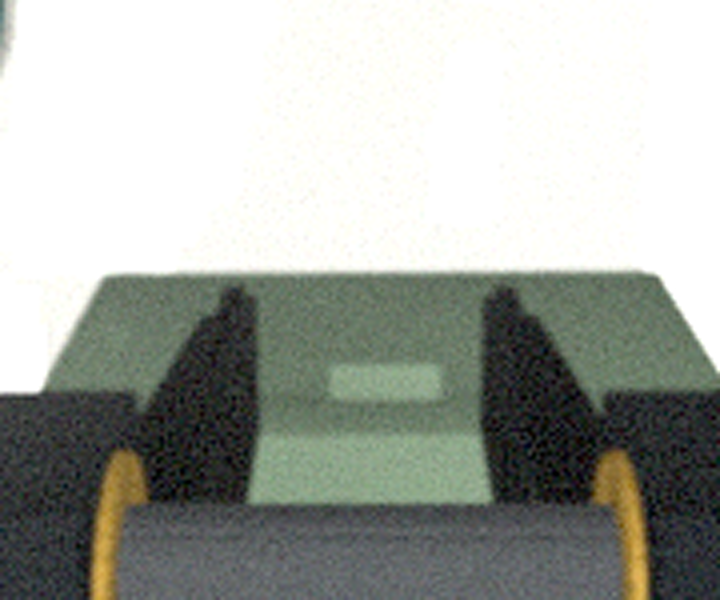

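```bash
python3 - <<'E'
from h import *
p=read_camera("wrist"); print(env.state()["eef_pos"].round(1))
f=lambda a,b,z:atz(p,(165+(a+.5)/4-.5,150+(b+.5)/4-.5),z).round(1)
print("tab outer low",f(330,364,66),f(442,364,66),f(386,364,66)); print("lip top edge",f(250,435,81), f(480,435,81)); print("base edge",f(105,274,0),f(655,274,0),f(380,274,0))
print("finger tips",f(245,288,91.6),f(495,288,91.6))
E
```

```text
[500.1 -21.2 282.4]
tab outer low [512.9 -26.1  66. ] [510.6  -8.1  66. ] [511.7 -17.1  66. ]
lip top edge [519.3 -37.2  81. ] [514.9  -2.4  81. ]
base edge [527.8 -74.7   0. ] [513.1  41.6   0. ] [520.5 -16.5   0. ]
finger tips [491.5 -39.8  91.6] [487.1  -5.3  91.6]
```

move_arm(commands=[[[0,0,-0.3],0,-0.3],[[0,0,-0.3],0,-0.3],[[0,0,-0.293],0,-0.3],[[0,0,0],0,-0.3],[[0.1,0.05,0],0,-0.3],[[0.097,0.053,0],0,-0.3],[[0,0,0],0,-0.3],[[0,0,0],0,-0.3]])

```text
t: 8.08
eef_pos: [505.6, -17.8, 255.0]
tcp_rot: [3.141, -0.001, -3.017]
ft_force: [-2.8, -0.0, -0.7]
opening: 0.355
grip_force: 1.6
```

```bash
python3 - <<'E'
from h import *
s=env.state(); e=s["eef_pos"]; print(e.round(1),s["ft_force"].round(1),s["opening"])
p=read_camera("wrist"); save(p,"w4.png")
im=cv2.imread("pics/w4.png")[170:290,180:340].astype(float); im=np.clip(im*2.2,0,255).astype(np.uint8)
cv2.imwrite("pics/w4c.png",cv2.resize(im,None,fx=5,fy=5,interpolation=cv2.INTER_CUBIC))
E
```

```text
[505.6 -17.8 255. ] [-2.8 -0.  -0.7] 0.3549451637217566
```

View pics/w4c.png

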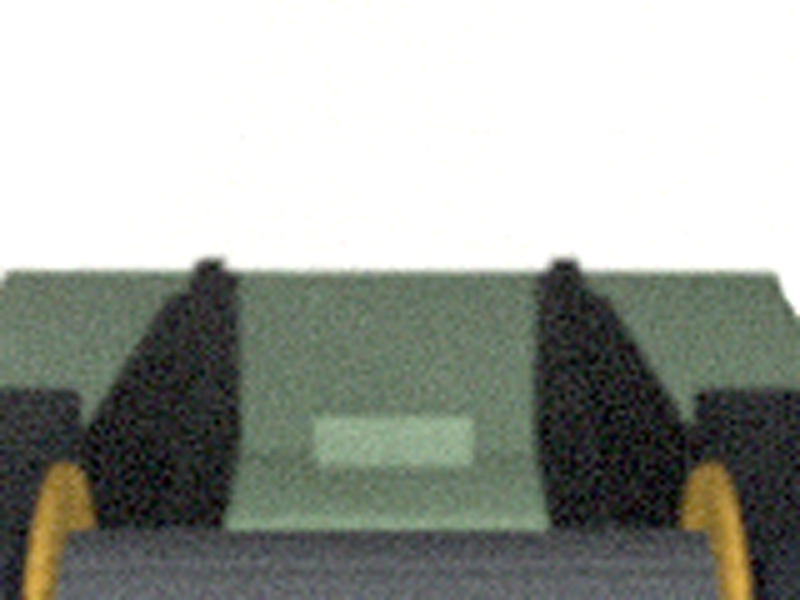

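```bash
python3 - <<'E'
from h import *
p=read_camera("wrist")
for i in range(6): read_camera("wrist"); s=env.state(); print(s["ft_force"].round(1),s["eef_pos"].round(1),round(s["grip_force"],1))
f=lambda a,b,z:atz(p,(180+(a+.5)/5-.5,170+(b+.5)/5-.5),z).round(1)
print("tab outer low",f(313,416,66),f(475,416,66),f(394,416,66)); print("tab/lip",f(394,467,68),"lip top edge",f(230,528,81)); print("base edge",f(10,271,0),f(775,271,0))
print("finger tips",f(210,262,65),f(565,262,65))
E
```

```text
[-3.6  0.9 -0.2] [505.6 -17.9 255. ] 1.6
[-3.5  1.4 -0.8] [505.6 -17.9 255. ] 1.6
[-4.2  0.4 -0.3] [505.6 -17.9 255. ] 1.6
[-3.2  1.2 -0.7] [505.6 -17.9 255. ] 1.6
[-3.3  0.5 -1.2] [505.7 -17.9 255. ] 1.6
[-3.5  0.6 -1.5] [505.7 -17.9 255. ] 1.6
tab outer low [513.8 -25.2  66. ] [511.4  -7.   66. ] [512.6 -16.1  66. ]
tab/lip [517.9 -15.5  68. ] lip top edge [520.3 -32.6  81. ]
base edge [528.  -73.4   0. ] [513.1  43.2   0. ]
finger tips [497.1 -38.7  65. ] [4.922e+02 4.000e-01 6.500e+01]
```

Contact force of about -3.5 N in x means the finger backs touch the lip. I back off 2 mm, then close on the tab's sides.

move_arm(commands=[[[-0.066,-0.01,0],0,-0.3],[[0,0,0],0,-0.3],[[0,0,0],0,-0.3]])

```text
t: 8.73
eef_pos: [504.1, -18.4, 255.2]
tcp_rot: [-3.141, 0.002, -3.017]
ft_force: [-0.1, -0.6, -0.6]
opening: 0.351
grip_force: 0.0
```

move_arm(commands=[[[0,0,0],0,-0.5],[[0,0,0],0,-0.7],[[0,0,0],0,-1],[[0,0,0],0,-1],[[0,0,0],0,-1],[[0,0,0],0,-1]])

```text
t: 9.23
eef_pos: [503.9, -18.2, 255.0]
tcp_rot: [3.141, 0.0, -3.017]
ft_force: [-0.3, 1.8, -1.0]
opening: 0.141
grip_force: 30.0
```

move_arm(commands=[[[-0.0205,-0.0026,0.183],0,-1],[[-0.0067,-0.001,0.184],0,-1],[[0.007,0.001,0.184],0,-1],[[0.0205,0.0026,0.183],0,-1],[[0,0,0],0,-1],[[0,0,0],0,-1]])

```text
t: 9.73
eef_pos: [503.8, -18.2, 277.4]
tcp_rot: [-3.142, 0.001, -3.017]
ft_force: [0.8, 2.0, -1.2]
opening: 0.141
grip_force: 30.0
```

```bash
python3 - <<'E'
from h import *
p=read_camera("wrist"); save(p,"w5.png")
im=cv2.imread("pics/w5.png")[150:300,165:345].astype(float); im=np.clip(im*2.0,0,255).astype(np.uint8)
q=read_camera("scene"); save(q,"s5.png"); b=cv2.resize(q["image"][150:260,190:330,::-1],None,fx=3,fy=3,interpolation=cv2.INTER_CUBIC)
a=cv2.resize(im,None,fx=2.1,fy=2.1,interpolation=cv2.INTER_CUBIC); a=cv2.copyMakeBorder(a,0,330-a.shape[0],0,0,cv2.BORDER_CONSTANT)
cv2.imwrite("pics/m5.png",np.hstack([a,b]))
K=.05
for th in np.arange(.3,1.9,.1):
    f=lambda t:np.array([-73*np.cos(t)-11*np.sin(t),73*np.sin(t)-11*np.cos(t)])
    d=f(th+.1)-f(th); print(round(th+.1,1),(np.array([.992*d[0],.126*d[0],d[1]])/30).round(3).tolist())
E
```

```text
0.4 [0.049, 0.006, 0.241]
0.5 [0.072, 0.009, 0.235]
0.6 [0.095, 0.012, 0.227]
0.7 [0.117, 0.015, 0.216]
0.8 [0.138, 0.018, 0.203]
0.9 [0.157, 0.02, 0.188]
1.0 [0.175, 0.022, 0.171]
1.1 [0.191, 0.024, 0.153]
1.2 [0.205, 0.026, 0.133]
1.3 [0.218, 0.028, 0.111]
1.4 [0.227, 0.029, 0.089]
1.5 [0.235, 0.03, 0.066]
1.6 [0.24, 0.031, 0.042]
1.7 [0.243, 0.031, 0.017]
1.8 [0.244, 0.031, -0.007]
1.9 [0.242, 0.031, -0.032]
```

View pics/m5.png

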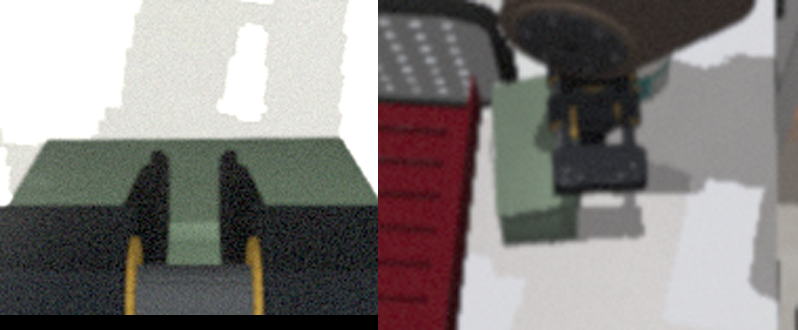

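```bash
python3 - <<'E'
from h import *
p=read_camera("wrist")
c,s=np.cos(.126),np.sin(.126); o=np.array([512.2,-17,0])
for th in (0,.3):
  for nm,L in (("tab out low",(-76,-12)),("tab/lip top",(-70,-10)),("lip low",(-70,-14)),("lip top",(-70,3))):
    x=L[0]*np.cos(th)+L[1]*np.sin(th); z=78-L[0]*np.sin(th)+L[1]*np.cos(th); u=x+76
    uv=proj(p,[o+[c*u,s*u,z]])[0]; print(th,nm,uv.round(1),((uv-[165,150])*2.1).round())
for v in range(215,280,2): print(v,p["image"][v,250:262].mean((0,1)).round(0),end=" ")
E
```

```text
0 tab out low [257.4 238.9] [194. 187.]
0 tab/lip top [257.4 249. ] [194. 208.]
0 lip low [257.4 246.2] [194. 202.]
0 lip top [257.4 258.6] [194. 228.]
0.3 tab out low [257.4 255.3] [194. 221.]
0.3 tab/lip top [257.4 265.5] [194. 243.]
0.3 lip low [257.4 260.5] [194. 232.]
0.3 lip top [257.4 283.3] [194. 280.]
215 103.0 217 54.0 219 46.0 221 46.0 223 46.0 225 47.0 227 47.0 229 47.0 231 48.0 233 48.0 235 48.0 237 48.0 239 47.0 241 48.0 243 48.0 245 48.0 247 48.0 249 49.0 251 48.0 253 50.0 255 53.0 257 63.0 259 61.0 261 61.0 263 57.0 265 51.0 267 53.0 269 52.0 271 53.0 273 54.0 275 48.0 277 33.0 279 34.0
```

The bright band at rows 256–264 matches the tab at 0.3 rad (predicted 255–265), so the lid is lifted and held. I continue along the arc.

move_arm(commands=[[[0.049,0.006,0.241],0,-1],[[0.072,0.009,0.235],0,-1],[[0.095,0.012,0.227],0,-1],[[0.117,0.015,0.216],0,-1],[[0.138,0.018,0.203],0,-1],[[0.157,0.02,0.188],0,-1],[[0,0,0],0,-1]])

```text
t: 10.47
eef_pos: [523.3, -15.7, 317.5]
tcp_rot: [-3.141, 0.001, -3.017]
ft_force: [-4.1, 2.4, 2.2]
opening: 0.144
grip_force: 30.0
```

move_arm(commands=[[[0.15,0.02,0.195],0,-1],[[0.188,0.024,0.16],0,-1],[[0.205,0.026,0.138],0,-1],[[0,0,0],0,-1]])

```text
t: 10.8
eef_pos: [540.2, -13.7, 331.8]
tcp_rot: [-3.141, 0.002, -3.017]
ft_force: [0.8, 3.0, -2.2]
opening: 0.143
grip_force: 30.0
```

move_arm(commands=[[[0.218,0.028,0.111],0,-1],[[0.227,0.029,0.089],0,-1],[[0.235,0.03,0.066],0,-1],[[0,0,0],0,-1]])

```text
t: 11.13
eef_pos: [560.7, -11.1, 339.5]
tcp_rot: [-3.141, 0.002, -3.017]
ft_force: [-1.1, -0.3, -0.0]
opening: 0.046
grip_force: 0.0
```

```bash
python3 - <<'E'
from h import *
q=read_camera("scene"); p=read_camera("wrist"); save(p,"w6.png")
a=cv2.resize(p["image"][150:300,165:345,::-1],None,fx=2.1,fy=2.1); a=np.clip(a*1.8,0,255).astype(np.uint8); a=cv2.copyMakeBorder(a,0,330-a.shape[0],0,0,cv2.BORDER_CONSTANT)
b=cv2.resize(q["image"][150:260,190:330,::-1],None,fx=3,fy=3,interpolation=cv2.INTER_CUBIC)
cv2.imwrite("pics/m6.png",np.hstack([a,b])); print(env.state()["ft_force"].round(1))
E
```

```text
[-0.4 -0.2  0.6]
```

View pics/m6.png

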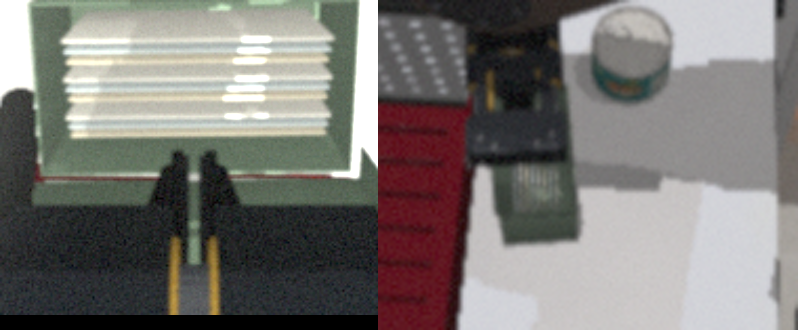

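Wrist view: the lid is up and the cards are visible. A wide green strip (the lip) sits at crop rows 180–205, under the fingertips. I check whether the lid is still moving and at what angle.

```bash
python3 - <<'E'
from h import *
old=cv2.imread("pics/w6.png")[:,:,::-1].astype(int)
p=read_camera("wrist"); d=np.abs(p["image"].astype(int)-old).mean(2); print("diff",d[140:225,170:350].mean(),d[140:225,170:350].max(),env.state()["t"],env.state()["eef_pos"].round(1))
c,s=np.cos(.126),np.sin(.126); o=np.array([512.2,-17,0])
def L2W(th,x,v,zl):
    u=x*np.cos(th)+zl*np.sin(th)+76; z=78-x*np.sin(th)+zl*np.cos(th); return o+[c*u-s*v,s*u+c*v,z]
print("rim back", proj(p,[o+[c*76,s*76,78]]).round(),"front",proj(p,[o+[c*8,s*8,70]]).round())
for th in (1.2,1.35,1.5,1.65,1.8,1.92):
    print(th,"lip low L/R,top L/R",proj(p,[L2W(th,-70,-62,-14),L2W(th,-70,62,-14),L2W(th,-70,-62,3),L2W(th,-70,62,3)]).round().tolist(),"tab",proj(p,[L2W(th,-73,0,-11)]).round().tolist())
print("seen strip: rows",150+180/2.1,150+205/2.1,"cols",165+20/2.1,165+375/2.1)
E
```

```text
diff 6.280217864923748 60.333333333333336 11.2833 [559.4 -11.3 339. ]
rim back [[258. 236.]] front [[258. 149.]]
1.2 lip low L/R,top L/R [[152.0, 216.0], [363.0, 217.0], [151.0, 246.0], [364.0, 246.0]] tab [[258.0, 222.0]]
1.35 lip low L/R,top L/R [[151.0, 235.0], [365.0, 235.0], [151.0, 264.0], [364.0, 264.0]] tab [[258.0, 241.0]]
1.5 lip low L/R,top L/R [[150.0, 253.0], [365.0, 253.0], [152.0, 280.0], [363.0, 281.0]] tab [[258.0, 260.0]]
1.65 lip low L/R,top L/R [[151.0, 271.0], [365.0, 272.0], [154.0, 296.0], [361.0, 296.0]] tab [[258.0, 279.0]]
1.8 lip low L/R,top L/R [[152.0, 288.0], [363.0, 288.0], [157.0, 308.0], [359.0, 309.0]] tab [[258.0, 296.0]]
1.92 lip low L/R,top L/R [[154.0, 300.0], [362.0, 300.0], [159.0, 317.0], [356.0, 317.0]] tab [[258.0, 307.0]]
seen strip: rows 235.71428571428572 247.61904761904762 cols 174.52380952380952 343.57142857142856
```

```bash
python3 - <<'E'
from h import *
c,s=np.cos(.126),np.sin(.126); o=np.array([512.2,-17,0])
def L2W(th,x,v,zl):
    u=x*np.cos(th)+zl*np.sin(th)+76; z=78-x*np.sin(th)+zl*np.cos(th); return o+[c*u-s*v,s*u+c*v,z]
for n in ("scene","top"):
    p=read_camera(n)
    for t in ("lid_tab","card_tin"):
        r=cut_out(t,p); 
        if not r: print(n,t,None); continue
        m=r[0]["region"].astype(np.float32); ys,xs=np.nonzero(m); print(n,t,round(r[0]["confidence"],2),m.sum(),xs.min(),xs.max(),ys.min(),ys.max())
    for th in (1.3,1.5,1.7,1.92): print(th,proj(p,[L2W(th,x,v,z) for x in(-70,0) for v in (-62,62) for z in (3,)]).round().tolist())
    im=p["image"].astype(int); hsv=cv2.cvtColor(p["image"],cv2.COLOR_RGB2HSV)
    g=((hsv[...,0]>40)&(hsv[...,0]<75)&(hsv[...,1]>35)).astype(int)
    y0,y1=(178,236) if n=="scene" else (160,215); 
    for y in range(y0,y1,3): print(y,"".join(".#"[k] for k in g[y,215:275]))
E
```

```text
scene lid_tab 0.42 102.0 228 234 206 221
scene card_tin 0.88 751.0 228 256 182 231
1.3 [[231.0, 165.0], [233.0, 212.0], [226.0, 178.0], [227.0, 223.0]]
1.5 [[226.0, 165.0], [227.0, 212.0], [226.0, 178.0], [227.0, 223.0]]
1.7 [[220.0, 166.0], [221.0, 212.0], [226.0, 179.0], [227.0, 223.0]]
1.92 [[214.0, 167.0], [215.0, 213.0], [226.0, 179.0], [227.0, 223.0]]
178 ...................................................#........
181 ...............#...........##..........................#....
184 ...............#...#..#...#.................................
187 ............................................................
190 ............................................................
193 ............................................................
196 ............................................................
199 ............................................................
202 ............#.........................#.....................
205 .................#....................#.....................
208 ............................................................
211 .....................
[... 1406 characters left out ...]
..................................................
187 ............................................................
190 ............................................................
193 ............................................................
196 ............................................................
199 ............................................................
202 ............................................................
205 ............................................................
208 ............................................................
211 ............................................................
214 ............................................................
```

The visible lid side in the scene (cols 228–234, rows 206–221) fits an almost upright lid. The tab slipped behind the closed fingers and is leaning on them, so I keep pushing it back with the fingertips.

move_arm(commands=[[[0.24,0.031,0.03],0,-1],[[0.243,0.031,0.03],0,-1],[[0.244,0.031,0.03],0,-1],[[0.24,0.031,0.02],0,-1],[[0,0,0],0,-1],[[0,0,0],0,-1]])

```text
t: 12.08
eef_pos: [588.7, -7.4, 342.2]
tcp_rot: [3.142, -0.0, -3.017]
ft_force: [-0.5, -0.3, 0.3]
opening: 0.008
grip_force: 0.3
```

```bash
cat > look.py <<'E'
from h import *
c,s=np.cos(.126),np.sin(.126); o=np.array([512.2,-17,0])
def L2W(th,x,v,zl):
    u=x*np.cos(th)+zl*np.sin(th)+76; z=78-x*np.sin(th)+zl*np.cos(th); return o+[c*u-s*v,s*u+c*v,z]
st=env.state(); print(st["t"],st["eef_pos"].round(1),st["ft_force"].round(1))
for n in ("scene","wrist","top"):
    p=read_camera(n)
    for t in ("lid_tab","card_tin","can_center"):
        r=cut_out(t,p)
        for x in r[:1]:
            ys,xs=np.nonzero(x["region"]); print(n,t,round(x["confidence"],2),len(xs),"cols",xs.min(),xs.max(),"rows",ys.min(),ys.max())
            if t=="lid_tab": print([(y,xs[ys==y].min(),xs[ys==y].max()) for y in range(ys.min(),ys.max()+1,4) if (ys==y).any()])
    for th in (0,1.3,1.5,1.7,1.92): print(th,proj(p,[L2W(th,x,v,z) for x in(-70,0) for v in (-62,62) for z in (3,-14)]).round().astype(int).tolist())
E
python3 look.py
```

```text
12.0833 [588.7  -7.4 342.2] [-0.5 -0.3  0.3]
scene lid_tab 0.77 174 cols 216 231 rows 182 221
[(182, np.int64(216), np.int64(218)), (186, np.int64(216), np.int64(219)), (206, np.int64(218), np.int64(227)), (210, np.int64(217), np.int64(228)), (214, np.int64(218), np.int64(228)), (218, np.int64(223), np.int64(230))]
scene card_tin 0.68 1249 cols 216 256 rows 178 231
scene can_center 0.66 759 cols 260 288 rows 152 184
0 [[254, 176], [254, 179], [257, 221], [257, 223], [227, 178], [227, 181], [228, 222], [229, 225]]
1.3 [[231, 165], [238, 166], [233, 212], [240, 212], [226, 178], [232, 179], [227, 223], [234, 223]]
1.5 [[226, 165], [233, 165], [227, 212], [235, 211], [226, 178], [232, 178], [227, 223], [234, 222]]
1.7 [[220, 166], [227, 165], [221, 212], [228, 211], [226, 179], [232, 178], [227, 223], [234, 222]]
1.92 [[214, 167], [220, 165], [215, 213], [222, 212], [226, 179], [232, 177], [227, 223], [234, 222]]
wrist lid_tab 0.77 8328 cols 168 361 rows 188 268
[(188, np.int64(338), np.int64(339)), (192, np.int64(337), np.int64(341)), (196, np.int64(336), np.int64(342)), (200, np.int64
[... 1454 characters left out ...]
140, np.int64(287), np.int64(313)), (144, np.int64(286), np.int64(311)), (148, np.int64(286), np.int64(308)), (152, np.int64(289), np.int64(306))]
top can_center 0.68 657 cols 271 299 rows 201 229
0 [[265, 193], [265, 194], [219, 200], [220, 200], [261, 168], [261, 169], [216, 174], [216, 175]]
1.3 [[262, 169], [263, 175], [214, 176], [215, 182], [261, 167], [262, 173], [216, 173], [217, 180]]
1.5 [[262, 163], [263, 170], [213, 170], [214, 177], [261, 167], [262, 173], [216, 173], [217, 180]]
1.7 [[261, 158], [262, 164], [213, 165], [214, 171], [261, 167], [262, 173], [216, 173], [216, 179]]
1.92 [[260, 153], [261, 158], [212, 160], [213, 165], [261, 167], [262, 172], [216, 174], [216, 179]]
```

Lid's lip edge (wrist row ~254, scene cols 217–228) matches ~1.9 rad with no force on the tool. I retract up and back.

move_arm(commands=[[[-0.1,0,0.5],0,-1],[[-0.2,0,0.8],0,-1],[[-0.4,0,1],0,-1],[[-0.8,0.3,0.8],0,-1],[[-1,0.5,0],0,-1],[[-1,0.5,0],0,-1],[[-1,0.6,0],0,-1],[[-0.5,0.6,0],0,-1],[[0,0,0],0,-1],[[0,0,0],0,-1]])

```text
t: 13.52
eef_pos: [437.8, 68.1, 435.9]
tcp_rot: [-3.141, 0.001, -3.015]
ft_force: [1.1, -0.1, 0.8]
opening: 0.003
grip_force: 0.0
```

```bash
python3 look.py; python3 - <<'E'
from h import *
for n in ("scene","top"):
    p=read_camera(n)
    r=cut_out("can_center",p)
    if r: print(n,fit([(p,r[0]["region"].astype(np.float32))],canpts,np.array([473,-134.]),np.array([10,10.])))
    for th,z in (("canister",40),("mug",48),("glass",70),("shaker",45),("spoon",3)):
        a=search_frame(th,p)[:1]; print(th,[atz(p,x["at"],z).round().tolist() for x in a])
E
```

```text
13.5167 [437.8  68.1 435.9] [ 1.1 -0.1  0.8]
scene lid_tab 0.63 543 cols 216 230 rows 168 220
[(168, np.int64(218), np.int64(218)), (172, np.int64(216), np.int64(225)), (176, np.int64(216), np.int64(228)), (180, np.int64(216), np.int64(226)), (184, np.int64(216), np.int64(226)), (188, np.int64(216), np.int64(227)), (192, np.int64(217), np.int64(227)), (196, np.int64(217), np.int64(227)), (200, np.int64(218), np.int64(228)), (204, np.int64(218), np.int64(228)), (208, np.int64(218), np.int64(228)), (212, np.int64(218), np.int64(228)), (216, np.int64(222), np.int64(228)), (220, np.int64(227), np.int64(230))]
scene card_tin 0.75 1995 cols 215 256 rows 168 232
scene can_center 0.59 350 cols 261 274 rows 153 184
0 [[254, 176], [254, 179], [257, 221], [257, 223], [227, 178], [227, 181], [228, 222], [229, 225]]
1.3 [[231, 165], [238, 166], [233, 212], [240, 212], [226, 178], [232, 179], [227, 223], [234, 223]]
1.5 [[226, 165], [233, 165], [227, 212], [235, 211], [226, 178], [232, 178], [227, 223], [234, 222]]
1.7 [[220, 166], [227, 165], [221, 212], [228, 211], [226, 179], [232, 178], [227, 
[... 1522 characters left out ...]
[216, 175]]
1.3 [[262, 169], [263, 175], [214, 176], [215, 182], [261, 167], [262, 173], [216, 173], [217, 180]]
1.5 [[262, 163], [263, 170], [213, 170], [214, 177], [261, 167], [262, 173], [216, 173], [217, 180]]
1.7 [[261, 158], [262, 164], [213, 165], [214, 171], [261, 167], [262, 173], [216, 173], [216, 179]]
1.92 [[260, 153], [261, 158], [212, 160], [213, 165], [261, 167], [262, 172], [216, 174], [216, 179]]
canister [[546.0, 195.0, 40.0]]
mug [[691.0, -207.0, 48.0]]
glass [[573.0, -227.0, 70.0]]
shaker []
spoon []
top (array([ 470.07612991, -133.39795494]), np.float64(28.1875))
canister []
mug [[682.0, -180.0, 48.0]]
glass [[568.0, -234.0, 70.0]]
shaker [[465.0, -287.0, 45.0]]
spoon []
```

```bash
python3 -c "
from cell import env
print(env.job_done())"
```

```text
the job is handed in; nothing more can be done
None
```

The job is handed in: the can is pushed right, about 11 mm clear of the tin's front, and the lid stands open by itself at roughly 1.9 rad. The tab slipped from the fingers near upright, so I pushed the lid the rest of the way. The tin and the bystanders I could re-measure had not visibly moved, though I could not re-find the spoon at the end.

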